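Point out the uncovered tub and its lid, then log it

TASK

Stock check at the plastics sorting bench: point with the fingertips at the middle of the one storage tub that has no lid, from a few centimetres above its rim, and stay there for a good second; then point in the same way, from just above, at the middle of the loose lid that fits that tub. After that press the button on the stock counter all the way down to log it, let it come up again and move clear. Do not bring the fingertips down close over any other tub or lid on the way, and do not touch or shift any tub, lid or other loose item on the bench.

Things in the scene. Friction and masses are not known exactly. Their poses are not given: they have to be found in the camera images.
- tub_open_top (a point): Centre of the mouth of the open tub, at rim height (80 mm above the table). It is a small frosted-plastic storage tub 110 (x) by 150 (y) mm and 80 mm tall, with walls 4 mm thick, without a lid, some bottle caps on its floor; it and two shut tubs stand in a row along y at the far side of the work area, in any order, about 255 mm apart.
- tub_shut_a_top (a point): Centre of the lid's upper face, 88 mm above the table, on a shut tub: a small frosted-plastic storage tub 110 (x) by 150 (y) mm and 80 mm tall, its white 120 by 160 mm lid on, edge 92 mm above the table.
- tub_shut_b_top (a point): The same point on the second shut tub, identical to the first.
- lid_large_top (a point): Centre of the upper face of the lid that fits the tubs: rectangular, 120 (x) by 160 (y) mm, 12 mm thick overall: a white plastic panel whose middle is 8 mm above the table, with a 6 mm wide edge raised to 12 mm; lies flat, loose. The two rectangular lids and the counter lie in a row along y on the robot's side of the tubs, in any order, about 270 mm apart.
- lid_small_top (a point): Centre of the upper face of a lid too small for the tubs: rectangular, 80 by 110 mm, 12 mm thick overall: a white plastic panel whose middle is 8 mm above the table, with a 6 mm wide edge raised to 12 mm; lies flat, loose.
- jar_lid_top (a point): Centre of the upper face of a round white jar lid, 90 mm across and 14 mm thick, lying flat at the left of the work area, loose.
- log_button_top (a point): Centre of the upper face of the counter's round white push button, 28 mm across, pressed straight down. It is the only button on the stock counter, a fixed grey box 100 (x) by 130 (y) mm and 35 mm tall with a small display; the button's middle is 18 mm nearer the robot (-x of the box) than the box's centre, in a black housing.
- log_button (a joint): Travel of the button in m: 0 up, 0.006 fully down (positive is downwards). It springs back; 5 N holds it fully down.
- tub_open: The open tub; origin at the middle of its underside, z up, y along its 150 mm side.
- tub_shut_a: A shut tub; origin at the middle of its underside.
- tub_shut_b: The other shut tub; origin at the middle of its underside.
- lid_large: The large rectangular lid; origin at the middle of its underside, y along its 160 mm side.
- lid_small: The small rectangular lid; origin at the middle of its underside, y along its 110 mm side.
- jar_lid: The round jar lid; origin at the middle of its underside.
- screwdriver: Bystander: a screwdriver 160 mm long lying along x, under 35 mm thick, between things of the near row.
- marker: Bystander: a black marker pen, 14 mm thick and 120 mm long, lying along x between things of the near row.
- vial_a: Bystander: a slim clear sample jar 32 mm across and 75 mm tall standing between two tubs; origin under its middle.
- vial_b: Bystander: the second sample jar, the same.
- tape_roll: Bystander: a cardboard tape core 90 mm across and 25 mm tall, lying flat at the right.
- scoop_cup: Bystander: a white plastic measuring cup 72 mm across and 90 mm tall, standing at the far right.
Not all that is in view belongs to the job. Leave any turquoise look-alike of the part that bears log_button_top alone.

How it is judged:
By the outcome, as a careful person would: the job done as asked, in the order asked, and still so for the second after the job is handed in, with the robot touching nothing.
It also fails if it takes over 54 s, if anything falls off the work surface, if the arm or the gripper's body presses on something with over 40 N, if the wrist force passes 120 N, or if a joint passes its speed limit or range.

ROBOT

A 7-joint arm with a two-finger parallel gripper is mounted at the origin on the work surface. World frame = base frame: x ahead of the robot, y to its left, z up, the work surface at z = 0. Lengths are in m, angles in degrees, forces in N, time in s.
With the tool pointing down it reaches from about 0.425 to 0.875 m from the base axis. Payload 4.7 kg.
Tool frame: the origin (TCP) lies at the centre of the arm's flange, where the gripper is bolted on; the fingertips stand 182 mm ahead of it and the grasp point (between the pads) lies 164 mm ahead of it; z points along the fingers, y is the line along which they close (so a half turn about z gives the same grasp; the last joint's range is limited). The gripper opens to 87 mm and grips with 3 to 60 N. Pads are 19 mm wide; open, the fingers measure 117 mm over their backs; the gripper's body (75 mm by 190 mm) begins 51 mm behind the grasp point.
Start: joints at [65.495, 18.392, -4.016, 83.108, 1.295, 78.541, -3.26], TCP at [0.278, -0.588, 0.405] pointing down, gripper open.
Joint ranges: [-163.93, 163.93], [-17.29, 119.83], [-79.2, 71.16], [3.27, 140.29], [-89.18, 269.18], [5.43, 117.66], [-154.24, 154.24]. Speed limits (degrees/s): [147.25, 147.25, 180, 180, 180, 180, 180].

INTERFACE

Orientations are given as [roll, pitch, yaw] about the fixed x, y, z axes, in that order (R = Rz(yaw) Ry(pitch) Rx(roll)).
In Python, from cell import env gives the robot as it stands. The module is installed in compiled form; this text tells all that it offers.
- The arm moves only by the tool step_arm, never from a script. Its argument "steps" is one flat list of numbers, 5 for each row, row after row: the opening, from 0 (shut) to 1 (fully open), then the shift along the tool's x, y, z in mm, then the turn about the tool's z in degrees. In form: [grip, dx, dy, dz, roll, grip, dx, dy, dz, roll, ...]. A call has 1 to 12 rows; each row shifts and turns the commanded pose from where the row before left it, along the tool's axes as they then stand; what a row does not reach is not made up. A row lasts 1/8 s, in which the tool goes at most 62.5 mm and 10.7 degrees, less where a joint would pass 70% of its speed; a pose out of reach is approached as far as the arm can. A call with a gripper value outside its range is refused whole. The fingers move at their own pace and stop on an object; "grip_force" is the grip in N (left out, the last holds). Time passes only in rows, so rows that do not move let the fingers close. It gives the time, the measured TCP pose, the force, the opening and the grip force at its end, in the units of the state.
- env.get_obs(): the state, without advancing time (a new reading comes with each control period).
- env.read_camera(name): name is "scene" or "top" or "wrist"; returns a dict with "image" (480x640x3 uint8, red, green, blue), "camera_matrix" (3x3 intrinsics, pixels), "R" (3x3) and "t" (3): a world point X has camera coordinates R X + t. Camera axes: x right, y down, z forward; pixel columns grow to the right and rows downward; lengths in m; the calibration is good to about 2 mm. A picture is of the moment at which its call begins. There is no depth.
- env.sign_off(): hands the job in; it is judged then, once.
The state is a dict: "time_s": time; "qpos": joint angles; "joint_velocities": joint speeds; "effort": joint torques, N m; "tool_pos": TCP position; "tool_rot": TCP orientation; "force": force on the tool from outside, world axes, zero at the start; "wrist_torque": the same for the moment, N m; "grip_width": finger opening in m; "grasp_force": force on a finger pad.
Only numpy, scipy, OpenCV 4.12 (cv2) and the standard library are available. Lean on these libraries where they do the work, as an engineer would, in place of code of your own. Each camera call takes 0.05 s, during which the arm holds its last target. There are 200 camera calls.

## Working session

There is one attempt and no reset: what is moved stays moved. The work goes in short steps, Python scripts to look and compute and a tool call to move; the robot and the scene stay as the last step left them, time stands still between calls to the robot, and variables do not carry over. Pictures are saved under pics/ and viewed, at most 10 in all, crops included, and the job is handed in when it is done.

Besides the shell and the picture viewer there is one more tool, called after "Request:" as name(argument=value, ...) on one line, values as JSON. step_arm: Moves the arm, as the interface text tells. Its arguments: {"type":"object","properties":{"steps":{"type":"array","items":{"type":"number"}},"grip_force":{"type":"number"}},"required":["steps"]}

```bash
mkdir -p pics; cat > h.py <<'E'
from cell import env
import cv2, numpy as np
def shot(cam,name):
    d=env.read_camera(cam); cv2.imwrite(f'pics/{name}.png',d['image'][:,:,::-1]); np.savez(f'pics/{name}.npz',K=d['camera_matrix'],R=d['R'],t=d['t']); return d
def back(name,u,v,z):
    d=np.load(f'pics/{name}.npz'); K,R,t=d['K'],d['R'],d['t'].ravel()
    r=R.T@np.linalg.solve(K,[u,v,1.]); c=-R.T@t
    return c+r*(z-c[2])/r[2]
E
python3 - <<'E'
from h import *
shot('top','top1'); shot('scene','sc1')
o=env.get_obs(); print(o['tool_pos'],o['tool_rot'],o['time_s'],o['grip_width'])
E
```

```text
[ 0.27777997 -0.58745593  0.40374503] [-1.79898548e+02  5.52511661e-03  2.53121194e+01] 0.1 0.08714072910559845
```

View pics/top1.png

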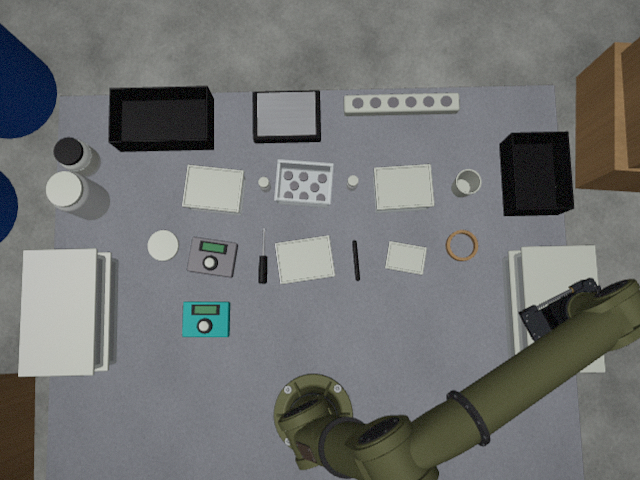

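View pics/sc1.png

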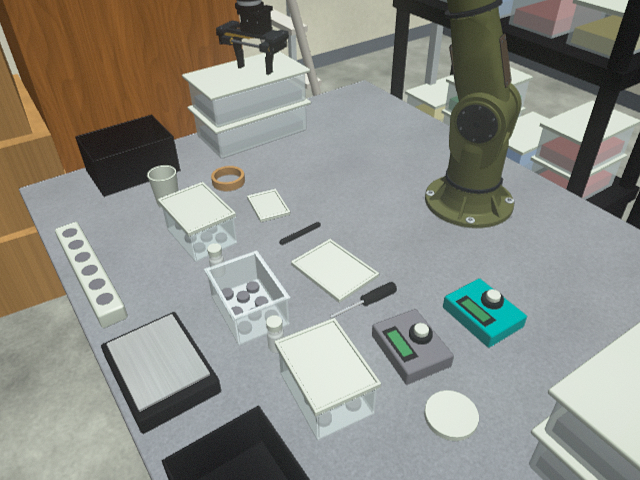

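The top view shows the open tub at (304,183), with caps visible inside. The shut tubs are at (213,188) and (404,187). The large lid is at (305,259), the small lid at (406,257) and the jar lid at (163,246). The grey counter's button is at (210,263), and the turquoise decoy is at (205,320). The open tub and large lid fit by their look and size. I'll confirm them in a crop.

```bash
python3 - <<'E'
from h import *
im=cv2.imread('pics/top1.png')
cv2.imwrite('pics/crop1.png',cv2.resize(im[150:290,170:350],None,fx=4,fy=4,interpolation=cv2.INTER_CUBIC))
for n,u,v,z in [('open',304,182,.08),('shutL',213,188,.09),('shutR',404,187,.09),('large',305,259,.01),('small',406,257,.01),('jar',163,246,.014),('btn',210,263,.045),('box',213,257,.035),('vialL',264,184,.075),('vialR',353,182,.075)]: print(n,back('top1',u,v,z).round(3))
E
```

```text
open [0.646 0.014 0.08 ]
shutL [0.632 0.268 0.09 ]
shutR [ 0.623 -0.266  0.09 ]
large [0.434 0.017 0.01 ]
small [ 0.433 -0.276  0.01 ]
jar [0.481 0.428 0.014]
btn [0.426 0.285 0.045]
box [0.444 0.279 0.035]
vialL [0.644 0.127 0.075]
vialR [ 0.644 -0.125  0.075]
```

View pics/crop1.png

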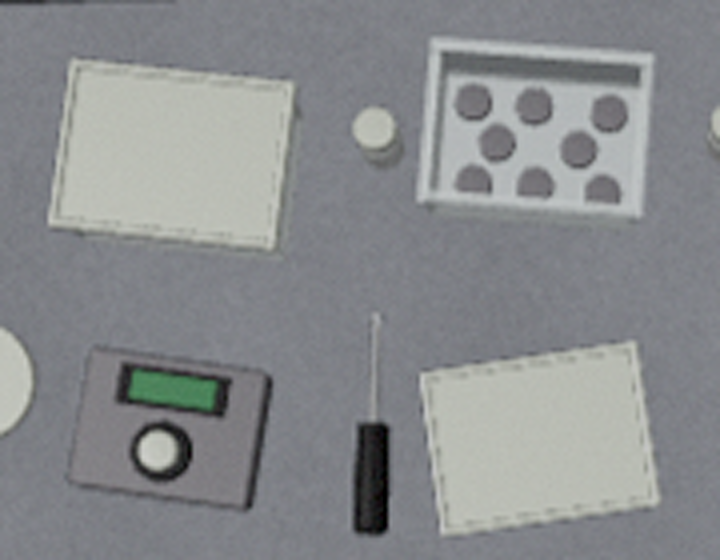

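The crop confirms it. The open tub's rim is centred at about (303.8,181.6), the matching large lid (120x160) at (304.7,259.4) and the grey counter's only button at (209,262). I'll start by squaring the yaw, shutting the fingers and travelling high.

Request:
step_arm(steps=[0, 0, 0, -15, 8.4, 0, 0, 0, -15, 8.4, 0, 0, 0, -10, 8.5, 0, 23, -37, 0, 0, 0, 23, -37, 0, 0, 0, 23, -37, 0, 0, 0, 23, -37, 0, 0, 0, 23, -37, 0, 0, 0, 23, -37, 0, 0, 0, 23, -37, 0, 0, 0, 23, -37, 0, 0])

```text
time_s: 1.48
tool_pos: [0.4623, -0.2902, 0.4444]
tool_rot: [-180.0, 0.0, 0.0]
force: [1.0, -0.3, 0.4]
grip_width: 0.0006
grasp_force: 0.0
```

Request:
step_arm(steps=[0, 23, -37, 0, 0, 0, 23, -37, 0, 0, 0, 23, -37, 0, 0, 0, 23, -37, 0, 0, 0, 23, -37, 0, 0, 0, 23, -37, 0, 0, 0, 23, -37, 0, 0, 0, 0, 0, 0, 0, 0, 0, 0, 0, 0])

```text
time_s: 2.6
tool_pos: [0.6226, -0.033, 0.4441]
tool_rot: [180.0, 0.1, 0.0]
force: [0.1, -0.5, 0.3]
grip_width: 0.0003
grasp_force: 0.0
```

```bash
python3 - <<'E'
from h import *
shot('wrist','w1')
for n,u,v,z in [('open',303.75,181.6,.08),('large',304.7,259.4,.01),('btn',209.1,262.1,.045)]: print(n,back('top1',u,v,z).round(4))
o=env.get_obs(); print(o['tool_pos'],o['tool_rot'],o['time_s'],o['grip_width'])
E
```

```text
open [0.6471 0.0142 0.08  ]
large [0.4331 0.0176 0.01  ]
btn [0.4285 0.2878 0.045 ]
[ 0.62250627 -0.03378663  0.44428188] [ 1.79942518e+02  5.81143977e-02 -7.42904645e-02] 2.65 0.0004432717960251886
```

View pics/w1.png

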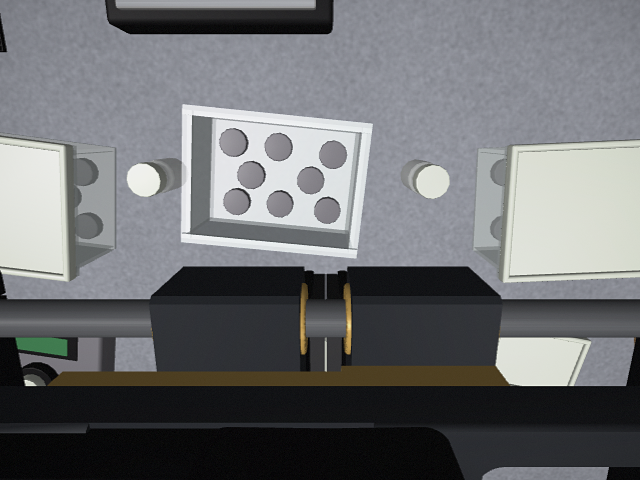

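The wrist view shows the open tub's rim corners at (183,105), (372,123), (357,257) and (181,242), so its centre is near (273,182). I'll cross-check that against the top view.

```bash
python3 - <<'E'
from h import *
p=np.array([back('w1',u,v,.08) for u,v in [(183,105),(372,123),(357,257),(181,242)]]);print(p.mean(0).round(4))
E
```

```text
[0.6498 0.0114 0.08  ]
```

Request:
step_arm(steps=[0, 13, -23, 0, 0, 0, 13, -24, 0, 0, 0, 0, 0, 40, 0, 0, 0, 0, 40, 0, 0, 0, 0, 35, 0, 0, 0, 0, 25, 0, 0, 0, 0, 10, 0, 0, 0, 0, 0, 0, 0, 0, 0, 0, 0, 0, 0, 0, 0, 0])

```text
time_s: 3.9
tool_pos: [0.6492, 0.0145, 0.2961]
tool_rot: [180.0, -0.1, 0.0]
force: [0.2, 0.3, -0.2]
grip_width: 0.0004
grasp_force: 0.0
```

Request:
step_arm(steps=[0, 0, 0, 0, 0, 0, 0, 0, 0, 0, 0, 0, 0, 0, 0, 0, 0, 0, 0, 0, 0, 0, 0, 0, 0, 0, 0, 0, 0, 0, 0, 0, 0, 0, 0, 0, 0, 0, 0, 0, 0, 0, 0, 0, 0, 0, 0, 0, 0, 0, 0, 0, 0, 0, 0, 0, 0, 0, 0, 0])

```text
time_s: 5.4
tool_pos: [0.6488, 0.0145, 0.2947]
tool_rot: [180.0, -0.0, 0.0]
force: [-0.9, 0.8, 0.6]
grip_width: 0.0006
grasp_force: 0.0
```

Held over the tub for more than 1.5 s. Next is the large lid.

Request:
step_arm(steps=[0, 0, 0, -35, 0, 0, 0, 0, -35, 0, 0, -43, -1, 0, 0, 0, -43, -1, 0, 0, 0, -43, -1, 0, 0, 0, -43, 0, 0, 0, 0, -43, 0, 0, 0, 0, 0, 0, 0, 0, 0, 0, 0, 0, 0])

```text
time_s: 6.52
tool_pos: [0.4343, 0.0175, 0.3653]
tool_rot: [180.0, -0.1, 0.0]
force: [0.6, 0.1, 0.1]
grip_width: 0.0005
grasp_force: 0.0
```

```bash
python3 - <<'E'
from h import *
shot('top','top2'); shot('wrist','w2')
a=cv2.imread('pics/top2.png')[140:340,150:440]; b=cv2.imread('pics/w2.png')
cv2.imwrite('pics/m2.png',np.vstack([cv2.resize(a,(400,276)),cv2.resize(b,(400,300))]))
o=env.get_obs(); print(o['tool_pos'],o['time_s'])
E
```

```text
[0.4346845  0.01747322 0.36497885] 6.625
```

View pics/m2.png

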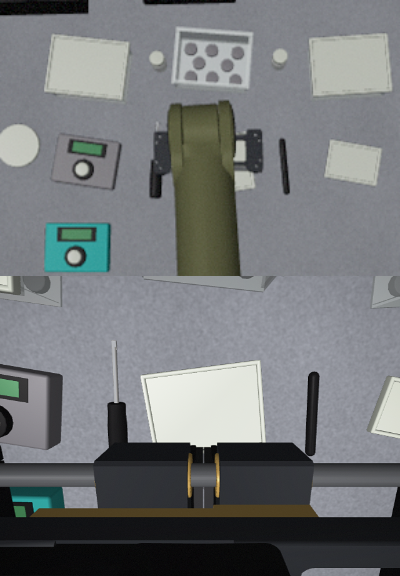

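The tool is over the large lid, which shows at wrist-inset (205,400). Nothing has moved. Lowering and holding.

Request:
step_arm(steps=[0, 0, 0, 35, 0, 0, 0, 0, 35, 0, 0, 0, 0, 35, 0, 0, 0, 0, 25, 0, 0, 0, 0, 8, 0, 0, 0, 0, 0, 0, 0, 0, 0, 0, 0, 0, 0, 0, 0, 0, 0, 0, 0, 0, 0, 0, 0, 0, 0, 0])

```text
time_s: 7.88
tool_pos: [0.4338, 0.0174, 0.227]
tool_rot: [180.0, -0.0, 0.0]
force: [-0.7, 0.1, -0.3]
grip_width: 0.0005
grasp_force: 0.0
```

Request:
step_arm(steps=[0, 0, 0, 0, 0, 0, 0, 0, 0, 0, 0, 0, 0, 0, 0, 0, 0, 0, 0, 0, 0, 0, 0, 0, 0, 0, 0, 0, 0, 0, 0, 0, 0, 0, 0, 0, 0, 0, 0, 0, 0, 0, 0, 0, 0, 0, 0, 0, 0, 0, 0, 0, 0, 0, 0, 0, 0, 0, 0, 0])

```text
time_s: 9.38
tool_pos: [0.4338, 0.0174, 0.2268]
tool_rot: [180.0, -0.0, 0.0]
force: [-0.2, 0.2, 0.3]
grip_width: 0.0006
grasp_force: 0.0
```

Request:
step_arm(steps=[0, 0, 0, -40, 0, 0, 0, 0, -40, 0, 0, 0, 0, -20, 0, 0, -6, -38, 0, 0, 0, -8, -38, 0, 0, 0, -8, -38, 0, 0, 0, -8, -38, 0, 0, 0, -8, -38, 0, 0, 0, -8, -38, 0, 0, 0, -8, -42, 0, 0, 0, 0, 0, 0, 0, 0, 0, 0, 0, 0])

```text
time_s: 10.88
tool_pos: [0.3798, 0.2869, 0.3265]
tool_rot: [180.0, 0.0, 0.0]
force: [0.2, -1.3, 0.3]
grip_width: 0.0006
grasp_force: 0.0
```

```bash
python3 - <<'E'
from h import *
shot('wrist','w3'); o=env.get_obs(); print(o['tool_pos'],o['time_s'])
im=cv2.imread('pics/sc1.png'); c=cv2.resize(im[300:360,380:460],(320,240),interpolation=cv2.INTER_CUBIC)
b=cv2.imread('pics/w3.png')
p=np.zeros((480,320,3),np.uint8);p[:240]=c
cv2.imwrite('pics/m3.png',np.hstack([b[:,120:520],p]))
E
```

```text
[0.38005427 0.2863859  0.32645092] 10.925
```

View pics/m3.png

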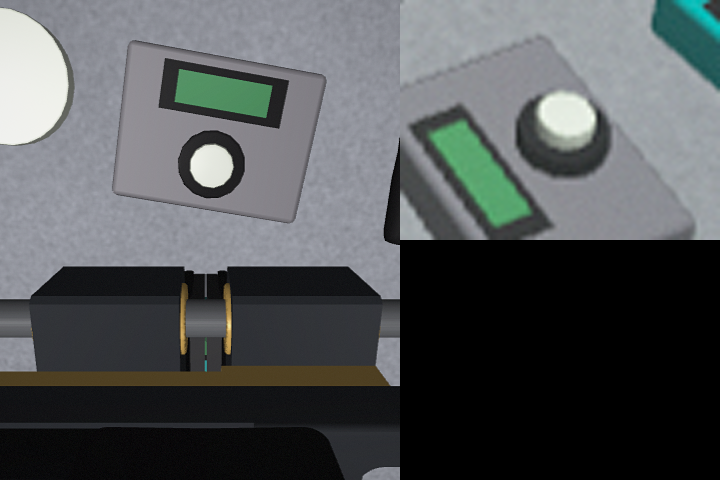

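The wrist view shows the grey counter's white button at full-frame (331,166). In the scene view its top face is at about (421.1,328.4). I'll triangulate from the three views.

```bash
python3 - <<'E'
from h import *
for z in (.04,.045,.05,.055,.06): print(z,*[back(*a,z)[:2].round(4) for a in [('w3',331,166),('sc1',421.1,328.4),('top1',209.1,262.1)]])
E
```

```text
0.04 [0.4285 0.2828] [0.4209 0.2753] [0.429  0.2888]
0.045 [0.4289 0.2829] [0.4243 0.2783] [0.4285 0.2878]
0.05 [0.4292 0.283 ] [0.4277 0.2812] [0.4281 0.2868]
0.055 [0.4296 0.283 ] [0.4311 0.2841] [0.4277 0.2859]
0.06 [0.4299 0.2831] [0.4345 0.287 ] [0.4273 0.2849]
```

The button is at about (0.429, 0.284), with its top at z≈0.053. I'll approach to just above it.

Request:
step_arm(steps=[0, 25, 1, 0, 0, 0, 24, 1, 0, 0, 0, 0, 0, 30, 0, 0, 0, 0, 30, 0, 0, 0, 0, 18, 0, 0, 0, 0, 0, 0, 0, 0, 0, 0, 0, 0, 0, 0, 0, 0])

```text
time_s: 11.92
tool_pos: [0.4291, 0.2857, 0.2499]
tool_rot: [-180.0, -0.1, 0.0]
force: [0.3, 0.2, 0.0]
grip_width: 0.0004
grasp_force: 0.0
```

Request:
step_arm(steps=[0, 0, 0, 3, 0, 0, 0, 0, 3, 0, 0, 0, 0, 3, 0, 0, 0, 0, 2, 0, 0, 0, 0, 0, 0, 0, 0, 0, 0, 0])

```text
time_s: 12.68
tool_pos: [0.4287, 0.2854, 0.2378]
tool_rot: [180.0, 0.0, 0.0]
force: [-0.4, -0.1, 1.9]
grip_width: 0.0002
grasp_force: 1.2
```

Request:
step_arm(steps=[0, 0, 0, 1.5, 0, 0, 0, 0, 1.5, 0, 0, 0, 0, 0, 0])

```text
time_s: 13.05
tool_pos: [0.4287, 0.2854, 0.2348]
tool_rot: [180.0, 0.0, 0.0]
force: [-0.9, -1.3, 4.0]
grip_width: 0.0003
grasp_force: 2.1
```

Request:
step_arm(steps=[0, 0, 0, 1.5, 0, 0, 0, 0, 1.5, 0, 0, 0, 0, 0, 0])

```text
time_s: 13.42
tool_pos: [0.4288, 0.2857, 0.2334]
tool_rot: [179.9, -0.0, 0.0]
force: [-5.0, -4.3, 18.0]
grip_width: 0.0005
grasp_force: 9.2
```

Request:
step_arm(steps=[0, 0, 0, 1, 0, 0, 0, 0, 1, 0, 0, 0, 0, 0, 0])

```text
time_s: 13.8
tool_pos: [0.4287, 0.286, 0.2331]
tool_rot: [179.8, -0.0, 0.0]
force: [-9.2, -7.3, 32.0]
grip_width: 0.0009
grasp_force: 16.2
```

The button has bottomed out: force climbs while the tool stays put. Releasing and moving up clear.

Request:
step_arm(steps=[0, 0, 0, -3, 0, 0, 0, 0, -5, 0, 0, 0, 0, -10, 0, 0, 0, 0, -30, 0, 0, 0, 0, -40, 0, 0, 0, 0, -40, 0, 0, 0, 0, -40, 0, 0, 0, 0, 0, 0, 0, 0, 0, 0, 0, 0, 0, 0, 0, 0])

```text
time_s: 15.05
tool_pos: [0.4284, 0.2851, 0.3964]
tool_rot: [179.9, 0.1, 0.0]
force: [0.2, 1.1, -0.5]
grip_width: 0.0005
grasp_force: 0.0
```

```bash
python3 - <<'E'
from h import *
shot('wrist','w4');shot('scene','sc4'); o=env.get_obs(); print(o['tool_pos'],o['force'],o['time_s'])
E
```

```text
[0.42850355 0.28518992 0.39660008] [0.14550754 0.30190685 0.46389987] 15.15
```

View pics/sc4.png

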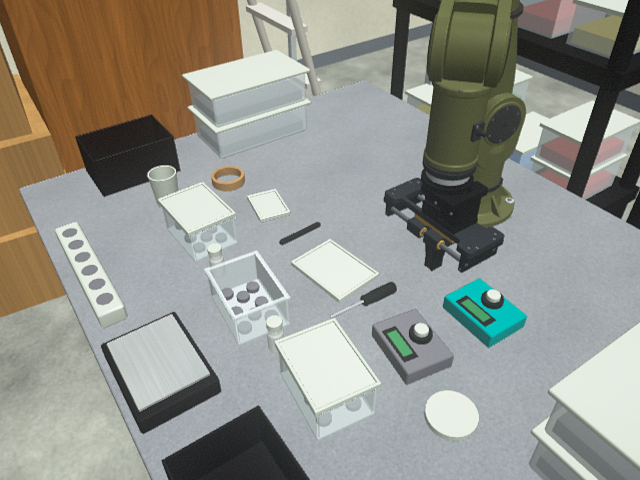

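The scene view shows everything in place, the button up again at (422,329) and the gripper well clear.

```bash
python3 -c "
from cell import env
print(env.sign_off())"
```

```text
the job is handed in; nothing more can be done
None
```

The job is handed in at about 15 s: I pointed at the open tub and then its large lid for over a second each, pressed the grey counter's button until it stopped and let it come up, and moved clear; the last picture shows nothing shifted.

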